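Make up a pickling crock: weight in, lid on

TASK

Make up the open stoneware pickling crock for packing: lay the round pressing weight flat on the bottom inside it, then take the lid with the round knob off the sloping rack and set it on the crock so that it sits down in the rim, level all round. Fired ware chips, so set both down gently rather than dropping them or pressing hard, leave the crock where it stands, and do not disturb the other things on the table.

Things in the scene. Friction and masses are not known exactly. Their poses are not given: they have to be found in the camera images.
- crock: Open, empty brown stoneware crock, loose, 0.9 kg: straight round pot 136 mm across, 85 mm tall, wall 8 mm, bore about 119 mm, inner floor 10 mm above its underside. Lug handles at its +y and -y sides reach 87 mm from the axis, 44 to 60 mm up. Stands front middle or right: it and the weight swap places from start to start. Origin: centre of its underside; z up its axis.
- crock_rim (a point): Centre of the crock's mouth, level with the top of its rim, 85 mm above its underside. The lid's origin lies here when it is seated, its z upright.
- weight: Pressing weight lying flat on the table, loose, same stoneware, about 0.37 kg (varies): disc 100 mm across, 18 mm thick, with an upright round knob in the middle, 26 mm across (20 mm for the lowest 5 mm), its top 54 mm above the underside. Lies on the crock's floor with about 9 mm to spare all round. Origin: centre of its underside; z up through the knob.
- weight_knob (a point): On the weight's axis, 41 mm above its underside, between the middle and top of the knob: a good height to grip.
- lid: The crock's lid, loose, same stoneware, about 0.42 kg (varies): plate 144 mm across, 7 mm thick at the edge, 11 mm in the middle; below it a boss 112 mm across (106 at its bottom), 10 mm deep, enters the mouth with about 3 mm to spare all round. Leans on the rack, its z tipped 35 degrees towards the rack's front. Origin: centre of the seating face (plate's flat underside); z up through the knob.
- lid_knob (a point): Point to grip in the lid's knob, on the lid's axis 34 mm above the seating face. The knob is round, 32 mm across (26 mm for the lowest 5 mm), and stands from 11 to 45 mm above the seating face.
- rack: Wooden draining rack, fixed, at the left: 330 mm wide (its y), 145 mm deep; slats slope down 35 degrees to its front (its -x, turned to the robot's right), to an 18 mm lip that holds the lids' lower edges; highest wood 130 mm up. Two lids of one size lean on it side by side, centres about 85 mm either side of its middle, in either order. Origin: middle of its footprint, on the table.
- strap_lid: The other lid on the rack, same plate and material as the crock's lid but with an arched strap handle (72 mm long, 39 mm high) instead of a knob; it belongs to another pot and stays on the rack. Origin and axes as the lid's.
- made_up_crock: A finished crock of the same kind with its lid already on, 130 mm tall, at the far right; stays as it is. Origin: centre of its underside.
- vase: Brown bottle vase 112 mm across, 190 mm tall, standing at the far middle; stays as it is. Origin: centre of its underside.
- paddle: Flat wooden beating paddle 255 mm long, 14 mm thick, lying near the robot; stays as it is. Origin: on its underside, on the blade 25 mm from its handle end; blade to +x.
- brush: Wooden glaze brush 190 mm long lying beyond the rack, at the left; stays as it is. Origin: on its underside near its middle; handle to -x.
Not all that is in view belongs to the job. What is shaped like the lid but turquoise is not meant.

How it is judged:
By the outcome, as a careful person would: the job done as asked, in the order asked, and still so for the second after the job is handed in, with the robot touching nothing.
It also fails if it takes over 72 s, if anything falls off the work surface, if the arm or the gripper's body presses on something with over 40 N, if the wrist force passes 120 N, or if a joint passes its speed limit or range.

ROBOT

A 7-joint arm with a two-finger parallel gripper is mounted at the origin on the work surface. World frame = base frame: x ahead of the robot, y to its left, z up, the work surface at z = 0. Lengths are in m, angles in rad, forces in N, time in s.
With the tool pointing down it reaches from about 0.425 to 0.925 m from the base axis. Payload 6.8 kg.
Tool frame: the origin (TCP) lies on the front face of the gripper's body, between the roots of the fingers; the fingertips stand 73 mm ahead of it and the grasp point (between the pads) lies 54 mm ahead of it (env.nose_length is the distance from the TCP to the fingertips, in m); z points along the fingers, y is the line along which they close (so a half turn about z gives the same grasp; the last joint's range is limited). The gripper opens to 85 mm and grips with 20 to 120 N. Pads are 22 mm wide; open, the fingers measure 114 mm over their backs; the gripper's body (76 mm by 85 mm) begins 54 mm behind the grasp point. The pads swing forward as they close: fully open they stand 13 mm farther back than shut.
Start: joints at [1.235, 0.477, 0.022, 1.555, -0.011, 1.109, -0.083], TCP at [0.152, -0.658, 0.304] pointing down, gripper open.
Joint ranges: [-2.96, 2.96], [-0.34, 2.1], [-1.41, 1.46], [0.24, 2.44], [-1.37, 4.51], [0.17, 1.92], [-2.96, 2.96]. Speed limits (rad/s): [2.39, 2.39, 3.14, 3.14, 3.14, 3.14, 3.14].

INTERFACE

Orientations are given as a unit quaternion [w, x, y, z].
In Python, from cell import env, kin, camera, calibration, job gives the robot as it stands. The module is installed in compiled form; this text tells all that it offers. Calls block until the motion is done:
- env.reach(position, orientation): joint-space move of the TCP to a pose.
- env.movel(position, velocity=0.15, rot=None, stop_force=None): straight line of the TCP; rot=None keeps the orientation; velocity is the mean speed in m/s. With stop_force (N) it stops when the force on the tool has changed by that much, and returns True; else False.
- env.goto_joints(angles): joint-space move.
- env.grip(opening, f_grip=None): finger opening in m; f_grip is the grip in N (None keeps the last); returns when the fingers have stopped.
- env.dwell(seconds).
- kin.inverse_kinematics(position, orientation): joint angles nearest the present ones, or None.
- env.get_state(): the state.
- camera(name): name is "scene" or "top" or "wrist"; returns (picture, depth): 400x640x3 uint8, blue, green, red; 400x640 float32, m along the optical axis (not along the pixel's ray), 0 where there is no reading.
- calibration(name): a dict with "fx", "fy", "cx", "cy" (pixels), "rvec" (rotation vector, rad) and "tvec" (3), from world to camera coordinates, as OpenCV has them. Camera axes: x right, y down, z forward; pixel columns grow to the right and rows downward; lengths in m; the calibration is good to about 2 mm. A picture is of the moment at which its call begins: read the wrist's pose just before it. calibration takes no time and is no camera call; for the wrist camera it gives the pose at the moment of the call.
A pose or a line that the arm cannot do raises env.PlanningError and nothing moves.
- job.job_done(): hands the job in; it is judged then, once.
The state is a dict: "time": time; "qpos": joint angles; "joint_velocities": joint speeds; "joint_torque": joint torques, N m; "tcp_pos": TCP position; "orientation": TCP orientation; "force": force on the tool from outside, world axes, zero at the start; "torque": the same for the moment, N m; "opening": finger opening in m; "gripper_force": force on a finger pad.
Only numpy, scipy, OpenCV 4.12 (cv2) and the standard library are available. Lean on these libraries where they do the work, as an engineer would, in place of code of your own. Each camera call takes 0.05 s, during which the arm holds its last target. There are 200 camera calls.

## Working session

There is one attempt and no reset: what is moved stays moved. The work goes in short steps, each a Python script; the robot and the scene stay as the last script left them, time stands still between calls to the robot, and variables do not carry over. Pictures are saved under pics/ and viewed, at most 10 in all, crops included, and the job is handed in when it is done.

```bash
mkdir -p pics; cat > h.py <<'E'
import numpy as np, cv2
from cell import env, kin, camera, calibration, job
from scipy.spatial.transform import Rotation as R
def cloud(name):
    c=calibration(name); im,d=camera(name)
    v,u=np.mgrid[:d.shape[0],:d.shape[1]]
    P=np.dstack([(u-c['cx'])/c['fx']*d,(v-c['cy'])/c['fy']*d,d]).astype(float)
    M=cv2.Rodrigues(np.array(c['rvec'],float))[0]
    W=(P-np.array(c['tvec']).ravel())@M
    W[d==0]=np.nan
    return im,d,W
def quat(Rm):
    q=R.from_matrix(Rm).as_quat(); return [q[3],q[0],q[1],q[2]]
E
python3 - <<'E'
from h import *
for n in ['top','scene']:
    im,d,W=cloud(n); cv2.imwrite(f'pics/{n}0.png',im); np.savez(f'{n}0.npz',im=im,W=W)
    c=calibration(n); M=cv2.Rodrigues(np.array(c['rvec'],float))[0]; print(n,c['fx'],-M.T@np.array(c['tvec']).ravel(),(d>0).mean())
print(env.get_state()['time'],env.nose_length)
E
```

```text
top 368.5470543792507 [0.36545971 0.04803607 1.13667982] 0.9959453125
scene 413.2425063475061 [1.0091563  0.51869987 1.01187828] 0.99601171875
0.1 0.0726
```

View pics/top0.png

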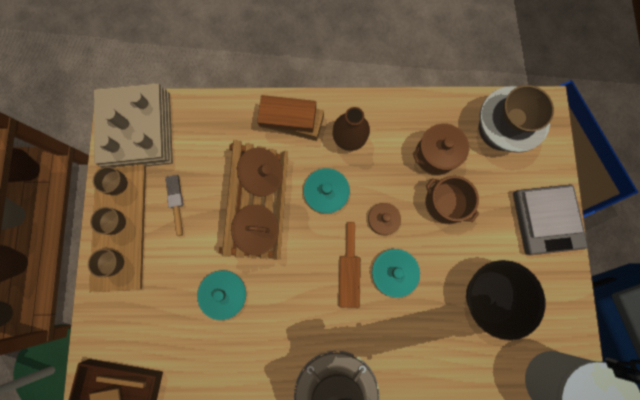

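View pics/scene0.png

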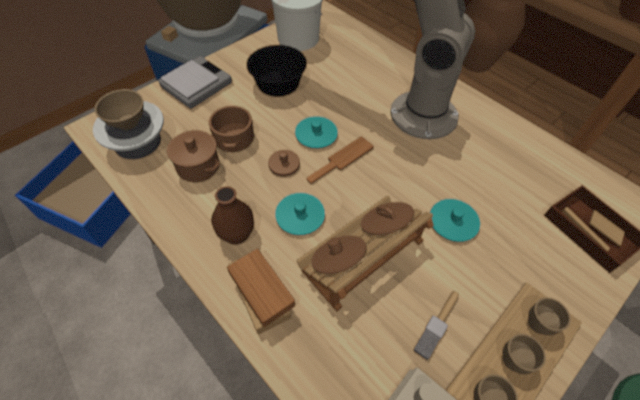

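Top view: the crock is the open pot at (453,200), with the lidded made_up_crock at (443,148). The weight is the brown disc at (384,219).
Lid candidates are the brown lid at (260,171) with a round knob, the brown lid at (255,230) with a strap handle, and turquoise lids at (327,190), (396,272) and (221,294). The brown one at (260,171) fits: it is on the rack and has a round knob. I'll confirm it in a crop and measure.

```bash
python3 - <<'E'
from h import *
from scipy.optimize import least_squares
T=np.load('top0.npz');S=np.load('scene0.npz')
cv2.imwrite('pics/crop1.png',np.hstack([cv2.resize(T['im'][135:265,210:300],None,fx=4,fy=4),cv2.resize(S['im'][190:320,290:440],None,fx=2.9,fy=4)])[:, :800])
def circ(P,r):
    f=lambda c:np.hypot(P[:,0]-c[0],P[:,1]-c[1])-r
    s=least_squares(f,P[:,:2].mean(0),loss='soft_l1',f_scale=.003);return s.x,np.abs(s.fun).mean()
def near(W,c,r):
    return W[(np.hypot(W[...,0]-c[0],W[...,1]-c[1])<r)]
for n,D in [('top',T),('scene',S)]:
    W=D['W']; im=D['im']
    cw=T['W'][219,384][:2]; P=near(W,cw,.07)
    k=P[P[:,2]>.045]; d=P[(P[:,2]>.012)&(P[:,2]<.025)]
    print(n,'weight knob',k[:,:2].mean(0),(k.min(0)+k.max(0))/2,len(k),'disc bbox',(d.min(0)+d.max(0))/2,np.ptp(d,axis=0), 'ztop',np.median(k[:,2]),np.median(d[:,2]))
    cc=T['W'][200,453][:2]; P=near(W,cc,.1)
    rim=P[(P[:,2]>.079)&(P[:,2]<.092)]; rim=rim[np.hypot(*(rim[:,:2]-cc).T)<.085]
    print(' crock',circ(rim,.064),len(rim),np.median(rim[:,2]))
    lug=P[(P[:,2]>.05)&(P[:,2]<.066)]; 
    if n=='top':
        c0=circ(rim,.064)[0]; v=lug[:,:2]-c0; v=v[np.hypot(*v.T)>.073]; a=np.arctan2(v[:,1],v[:,0]);print(' lug angle',np.degrees(np.angle(np.exp(2j*a).mean())/2),len(v))
    # lid plane
    for nm,p in [('lid',(171,260)),('strap',(230,255))]:
        lc=T['W'][p][:2]; P=near(W,lc,.06); P=P[P[:,2]>.05]
        rng=np.random.default_rng(0);best=0
        for _ in range(400):
            a,b,c=P[rng.choice(len(P),3,False)]; m=np.cross(b-a,c-a); m/=np.linalg.norm(m)+1e-12
            i=abs((P-a)@m)<.003
            if i.sum()>best: best=i.sum();I=i
        Q=P[I];m=np.linalg.svd(Q-Q.mean(0))[2][2]; m*=np.sign(m[2]); h=(P-Q.mean(0))@m
        K=P[(h>.02)]; print(' ',nm,'n',m,'tilt',np.degrees(np.arccos(m[2])),'pl',Q.mean(0),'knob mean',K.mean(0),len(K),'hmax',h.max(),'n',best)
        top=P[h>h.max()-.006]; print('   knobtop',top.mean(0),len(top),np.ptp(top,axis=0))
E
```

```text
top weight knob [ 0.50750156 -0.15550517] [ 0.508105   -0.15603972  0.05265503] 62 disc bbox [ 0.50834735 -0.1560138   0.01851833] [0.09671072 0.09783565 0.01261439] ztop 0.05458839576199423 0.01911863774822051
 crock (array([ 0.55750626, -0.35217106]), np.float64(0.0023695696411846477)) 397 0.08599314391603542
 lug angle 46.63429951297046 132
  lid n [-0.05129063 -0.57992411  0.8130543 ] tilt 35.604572454305675 pl [0.63081481 0.21073654 0.09673773] knob mean [0.63578302 0.19430036 0.12674609] 114 hmax 0.0397720930354935 n 1090
   knobtop [0.63632536 0.19140463 0.12777519] 80 [0.02829366 0.0239087  0.01763452]
  strap n [-0.04795323 -0.58054557  0.81281445] tilt 35.62817092579201 pl [0.46352971 0.2199511  0.09579174] knob mean [0.46912998 0.20986858 0.12176047] 84 hmax 0.03218270127537969 n 1191
   knobtop [0.46899851 0.20693401 0.12228648] 53 [0.01122611 0.03507718 0.024549  ]
scene weight knob [ 0.51065896 -0.15433361] [ 0.51029184 -0.15708105  0.05327389] 56 disc bbox [ 0.50912182 -0.15750453  0.01856123] [0.09820844 0.10259276 0.01268987] ztop 0.054619962068468544 0.0198510573243638
 crock (array([ 0.55936802, -0.35194709]), np.float64(0.002419446387656566)) 333 0.08609720642194366
  lid n [-0.04717279 -0.57095119  0.81962764] tilt 34.95246391401957 pl [0.63638583 0.21771927 0.10352397] knob mean [0.64112125 0.19742269 0.12822098] 136 hmax 0.03846536098125026 n 960
   knobtop [0.63888842 0.19224714 0.12967991] 75 [0.0287609  0.02577215 0.01692556]
  strap n [-0.04634676 -0.57371149  0.81774513] tilt 35.14029416896598 pl [0.46965988 0.22438503 0.10082637] knob mean [0.47192049 0.21130381 0.12311769] 71 hmax 0.03134300200599975 n 833
   knobtop [0.47109734 0.20871611 0.12430574] 40 [0.01207409 0.03892204 0.02731344]
```

View pics/crop1.png

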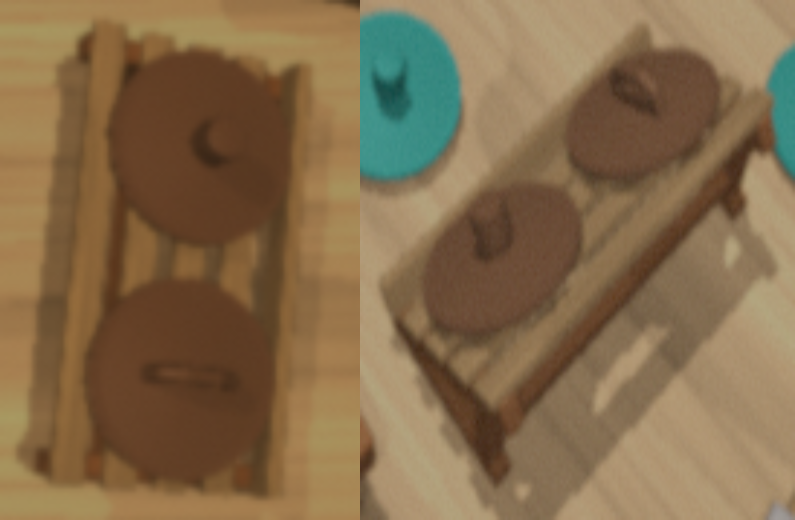

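The crop confirms it: the target lid is the round-knob one, at upper left in the top crop at (220,140) and lower left in the scene crop at (490,230). The other lid has the strap. Next I'll move in for wrist looks over the crock and the weight.

```bash
cat >> h.py <<'E'
def frame(z,yaw):
    "tool rotation: z axis given, tool y (closing) turned by yaw from projected world y"
    z=np.array(z,float)/np.linalg.norm(z); y=np.array([-np.sin(yaw),np.cos(yaw),0]); y-=z*(y@z); y/=np.linalg.norm(y)
    return np.column_stack([np.cross(y,z),y,z])
def best(pos,z,yaws):
    q0=np.array(env.get_state()['qpos']); o=[]
    for a in yaws:
        q=kin.inverse_kinematics(list(pos),quat(frame(z,a)))
        if q is not None: o.append((np.abs(np.array(q)-q0).max(),a))
    return sorted(o)
DOWN=[0,0,-1]
E
python3 - <<'E'
from h import *
yaws=np.radians(np.arange(-180,180,15))
print('tool R',np.round(R.from_quat(np.roll(env.get_state()['orientation'],-1)).as_matrix(),2).tolist())
c=calibration('wrist');M=cv2.Rodrigues(np.array(c['rvec'],float))[0];print('cam',-M.T@np.array(c['tvec']).ravel(),M[2],c['fx'])
W0=np.array([.509,-.156]);C0=np.array([.5585,-.352])
print([ (round(a,2),round(np.degrees(b))) for a,b in best([*C0,.3],DOWN,yaws)][:10])
n=np.array([-.049,-.576,.816]);K=np.array([.6375,.1918,.1287])-n*.011
for h in (.054,.17): print('lid',[ (round(a,2),round(np.degrees(b))) for a,b in best(K+n*h,-n,yaws)])
a=best([*C0,.3],DOWN,yaws)[0][1]
env.reach([*C0,.30],quat(frame(DOWN,a)))
im,d,W=cloud('wrist');cv2.imwrite('pics/w_crock.png',im);np.savez('w_crock.npz',im=im,W=W)
env.reach([*W0,.30],quat(frame(DOWN,a)))
im2,d,W=cloud('wrist');np.savez('w_weight.npz',im=im2,W=W)
cv2.imwrite('pics/w_both.png',cv2.resize(np.vstack([im,im2]),None,fx=.7,fy=.7))
print(np.degrees(a),env.get_state()['time'])
E
```

```text
tool R [[0.97, 0.23, -0.0], [0.23, -0.97, 0.0], [-0.0, -0.0, -1.0]]
cam [ 0.2253429  -0.6396607   0.37289811] [-0.28883708 -0.06541822 -0.95514062] 312.42564323305123
[(np.float64(0.49), -90), (np.float64(0.53), -105), (np.float64(0.57), -120), (np.float64(0.61), -135), (np.float64(0.63), -75), (np.float64(0.65), -150), (np.float64(0.8), -165), (np.float64(0.87), -60), (np.float64(1.06), -180), (np.float64(1.12), -45)]
lid [(np.float64(0.82), -60), (np.float64(0.82), -75), (np.float64(0.85), -90), (np.float64(0.85), -45), (np.float64(0.87), -105), (np.float64(0.89), -120), (np.float64(0.9), -135), (np.float64(0.92), -150), (np.float64(0.93), -30), (np.float64(0.98), -165), (np.float64(1.2), -15), (np.float64(1.24), -180), (np.float64(1.43), 15), (np.float64(1.5), 165), (np.float64(1.61), 0), (np.float64(1.72), 30), (np.float64(1.76), 150), (np.float64(1.99), 45), (np.float64(2.0), 135), (np.float64(2.22), 60), (np.float64(2.23), 120), (np.float64(2.43), 105), (np.float64(2.62), 90), (np.float64(2.81), 75)]
lid [(np.float64(0.74), -90), (np.float64(0.76), -105), (np.float64(0.78), -75), (np.float64(0.79), -120), (np.float64(0.82), -135), (np.float64(0.83), -60), (np.float64(0.85), -150), (np.float64(0.88), -45), (np.float64(0.92), -165), (np.float64(1.0), -30), (np.float64(1.2), -180), (np.float64(1.31), -15), (np.float64(1.5), 165), (np.float64(1.67), 15), (np.float64(1.69), 0), (np.float64(1.77), 150), (np.float64(1.96), 30), (np.float64(2.03), 135), (np.float64(2.22), 45), (np.float64(2.26), 120), (np.float64(2.45), 60), (np.float64(2.47), 105), (np.float64(2.67), 90), (np.float64(2.86), 75)]
-90.0 2.8667
```

View pics/w_both.png

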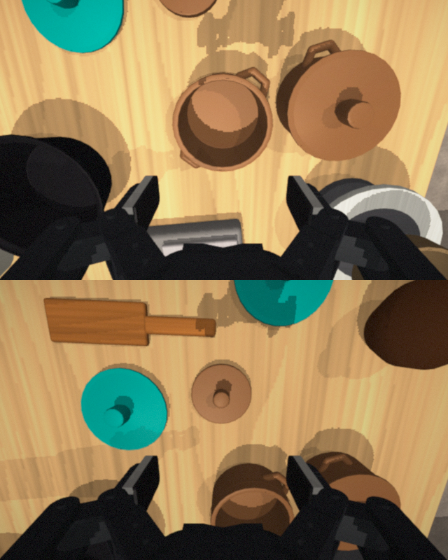

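The wrist view shows the empty crock at about (222,120) in the upper half, with the lidded crock to its right. The weight is at about (221,393) in the lower half. Nothing blocks either one, so I'll measure them from this view.

```bash
python3 - <<'E'
from h import *
from scipy.optimize import least_squares
def near(W,c,r): return W[(np.hypot(W[...,0]-c[0],W[...,1]-c[1])<r)]
W=np.load('w_crock.npz')['W'];c=np.array([.5585,-.352])
P=near(W,c,.08);print('z hist',np.histogram(P[:,2],bins=np.arange(-.01,.11,.01)))
for _ in range(3):
    P=near(W,c,.075);r=P[(P[:,2]>.081)&(P[:,2]<.092)];
    s=least_squares(lambda p:np.hypot(r[:,0]-p[0],r[:,1]-p[1])-p[2],[*c,.064],loss='soft_l1',f_scale=.002);c=s.x[:2]
print('crock',s.x,np.abs(s.fun).mean(),len(r),np.median(r[:,2]))
hull=cv2.minEnclosingCircle((r[:,:2]*1000).astype(np.float32));print(hull)
W=np.load('w_weight.npz')['W'];P=near(W,[.509,-.156],.065)
k=P[P[:,2]>.05];d=P[(P[:,2]>.014)&(P[:,2]<.024)]
print('knob',k.mean(0),len(k),cv2.minEnclosingCircle((k[:,:2]*1000).astype(np.float32)),'disc',cv2.minEnclosingCircle((d[:,:2]*1000).astype(np.float32)))
M=near(W,[.5585,-.352],.3)
T=np.load('top0.npz')['W'];print('made-up lid px',T[148,443],T[135,446])
E
```

```text
z hist (array([ 494, 4251, 4562,  477,  547,  568, 1134,  793,  786, 3752,    0]), array([-0.01,  0.  ,  0.01,  0.02,  0.03,  0.04,  0.05,  0.06,  0.07,
        0.08,  0.09,  0.1 ]))
crock [ 0.55572548 -0.35137115  0.06327437] 0.002036494420028272 3669 0.08474758021453528
((555.6924438476562, -351.8060302734375), 67.79956817626953)
knob [ 0.50932369 -0.14784703  0.29578539] 38208 ((509.0036315917969, -155.97430419921875), 64.99697875976562) disc ((505.9197998046875, -155.25888061523438), 49.96570587158203)
made-up lid px [ 0.70087689 -0.31870198  0.11131341] [ 0.74605643 -0.33585928  0.09594392]
```

```bash
python3 - <<'E'
from h import *
Wt=[.5077,-.1560];C=[.5575,-.3518]
S=env.get_state
q=quat(frame(DOWN,-np.pi/2))
env.grip(.06); env.reach([*Wt,.17],q)
print('dn',env.movel([*Wt,.097],.08,stop_force=8),S()['tcp_pos'])
env.grip(.0,50); s=S();print('grip',s['opening'],s['gripper_force'])
f0=S()['force']; env.movel([*Wt,.20],.15); s=S();print('lift',s['opening'],np.subtract(s['force'],f0),s['time'])
env.movel([*C,.22],.2)
im,d,W=cloud('wrist');cv2.imwrite('pics/w_held.png',im);np.savez('w_held.npz',im=im,W=W)
env.movel([*C,.125],.12); f0=np.array(S()['force'])
print('contact',env.movel([*C,.100],.02,stop_force=3),S()['tcp_pos'],np.array(S()['force'])-f0,S()['time'])
E
```

```text
dn False [ 0.50806468 -0.15601014  0.09737834]
grip 0.024711259456672328 48.92857789993286
lift 0.024413797661297046 [  1.0520265    0.12142961 -10.40825644] 6.1333
contact True [ 0.55738651 -0.35173674  0.10763818] [-0.22147969  0.42494968 10.28529629] 9.1417
```

View pics/w_held.png

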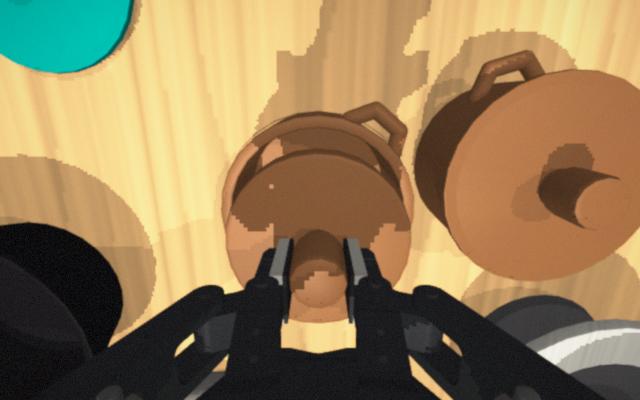

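The weight touched the floor at TCP z = 0.1076, against 0.107 expected. I'll release it, back off, check the crock, then look along the lid's axis.

```bash
python3 - <<'E'
from h import *
S=env.get_state; C=[.5575,-.3518]; t=S()['tcp_pos']
env.movel([t[0],t[1],.1073],.01)
env.grip(.045); env.dwell(.1)
env.movel([*C,.20],.12); env.movel([*C,.30],.3)
im,d,W=cloud('wrist');np.savez('w_crock2.npz',im=im,W=W)
n=np.array([-.049,-.576,.816]);n/=np.linalg.norm(n);K=np.array([.6375,.1918,.1287])-n*.011
env.grip(.07)
env.reach(list(K+n*.22),quat(frame(-n,-np.pi/2)))
im2,d,W=cloud('wrist');np.savez('w_lid.npz',im=im2,W=W)
cv2.imwrite('pics/both2.png',cv2.resize(np.vstack([im,im2]),None,fx=.7,fy=.7));print(S()['time'])
E
cat > meas.py <<'E'
from h import *
from scipy.optimize import least_squares
def crock(f,c=(.5557,-.3516)):
    W=np.load(f)['W']
    for _ in range(3):
        P=W[np.hypot(W[...,0]-c[0],W[...,1]-c[1])<.075];r=P[(P[:,2]>.081)&(P[:,2]<.092)]
        s=least_squares(lambda p:np.hypot(r[:,0]-p[0],r[:,1]-p[1])-p[2],[*c,.064],loss='soft_l1',f_scale=.002);c=s.x[:2]
    return c,W
E
python3 - <<'E'
from meas import *
c,W=crock('w_crock2.npz');print('crock',c)
P=W[np.hypot(W[...,0]-c[0],W[...,1]-c[1])<.055]
k=P[(P[:,2]>.058)&(P[:,2]<.07)];d=P[(P[:,2]>.02)&(P[:,2]<.036)];A=np.c_[d[:,:2],np.ones(len(d))]
print('weight knob top',k.mean(0),len(k),'disc plane',np.linalg.lstsq(A,d[:,2],rcond=None)[0],np.median(d[:,2]))
W=np.load('w_lid.npz')['W'].reshape(-1,3)
n=np.array([-.049,-.576,.816]);n/=np.linalg.norm(n);K=np.array([.6375,.1918,.1287])
O=K-n*.045
P=W[(np.linalg.norm((W-O)-np.outer((W-O)@n,n),axis=1)<.085)&(abs((W-O)@n)<.06)]
for _ in range(4):
    h=(P-O)@n; Q=P[abs(h-.009)<.005] if _<2 else P[abs(h-np.median(h))<.003]
    m=np.linalg.svd(Q-Q.mean(0),full_matrices=False)[2][2];n=m*np.sign(m[2])
h=(P-Q.mean(0))@n
print('n',n,len(Q),'tilt',np.degrees(np.arccos(n[2])))
u=np.cross([1,0,0],n);u/=np.linalg.norm(u);v=np.cross(n,u)
def cen(X): 
    q=np.c_[X@u,X@v]; c,r=cv2.minEnclosingCircle((q*1000).astype(np.float32)); return np.array(c)/1000,r
top=P[h>h.max()-.005]; c1,r1=cen(top); c2,r2=cen(Q)
print('h max',h.max(),np.percentile(h[h>.02],90),'knob ctr',c1[0]*u+c1[1]*v+n*np.median(top@n),r1,len(top),'plate ctr uv diff',c2-c1,r2)
E
```

```text
13.475
crock [ 0.55574814 -0.3513597 ]
weight knob top [ 0.55611099 -0.34962496  0.06350728] 483 disc plane [ 0.00080971 -0.002363    0.02663837] 0.02793728155521056
n [-0.0370663  -0.57226048  0.81923381] 13035 tilt 34.9918315168254
h max 0.03849725086571506 0.037516901410480565 knob ctr [0.6354965  0.19164921 0.12610246] 15.491547584533691 815 plate ctr uv diff [0.00603778 0.0022041 ] 78.10121154785156
```

View pics/both2.png

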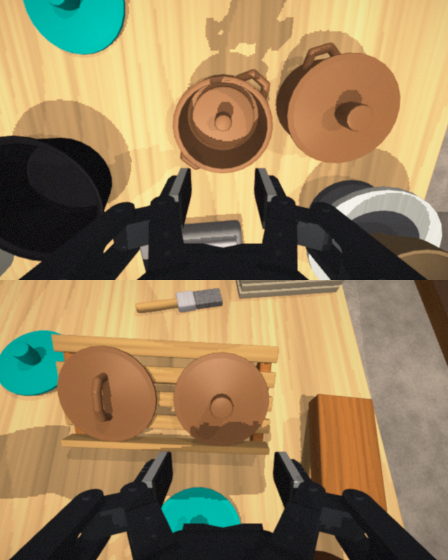

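The weight lies flat and centred in the crock at upper (222,118), and the crock hasn't moved. The knob lid is at lower (222,398), with the strap lid at (107,394). Now I'll grip the knob and lift along its axis.

```bash
python3 - <<'E'
from h import *
S=env.get_state
n=np.array([-.042,-.574,.818]);n/=np.linalg.norm(n);K=np.array([.6368,.1915,.1272])
q=quat(frame(-n,-np.pi/2))
env.grip(.06); env.reach(list(K+n*.12),q)
print('dn',env.movel(list(K+n*.045),.08,stop_force=6),S()['tcp_pos'],K+n*.045)
env.grip(0,80); s=S(); print('grip',s['opening'],s['gripper_force'],s['force'])
f0=s['force']
env.movel(list(K+n*.105),.08); s=S();print('lift',s['opening'],np.subtract(s['force'],f0),s['torque'],s['time'])
p=K+n*.105; env.movel([p[0],p[1]-.02,p[2]+.10],.2)
try:
    env.movel([.62,.0,.33],.2,rot=quat(frame(DOWN,-np.pi/2)))
except env.PlanningError as e:
    print(e); env.reach([.62,.0,.33],quat(frame(DOWN,-np.pi/2)))
s=S();print(s['opening'],s['torque'],s['tcp_pos'],s['time'])
im,d,W=cloud('wrist');np.savez('w_lidheld.npz',im=im,W=W,t=s['tcp_pos'])
im2,d2,W2=cloud('scene');np.savez('s_lidheld.npz',im=im2,W=W2)
im3,d3,W3=cloud('top');np.savez('t_lidheld.npz',im=im3,W=W3)
cv2.imwrite('pics/held2.png',cv2.resize(np.vstack([im,im2]),None,fx=.7,fy=.7))
E
```

```text
dn False [0.63529694 0.16538327 0.16435729] [0.63491034 0.1656747  0.1640033 ]
grip 0.030078044115964406 78.51826786994934 [-2.52537254 -2.99686873  5.25013993]
lift 0.029710564787376346 [ 2.94019249  2.99962833 -9.6542376 ] [-1.19687191  0.11867223  0.04040685] 16.55
0.03002748240128562 [0.00823993 0.02129728 0.02469323] [0.61948992 0.00122508 0.3285245 ] 17.975
```

View pics/held2.png

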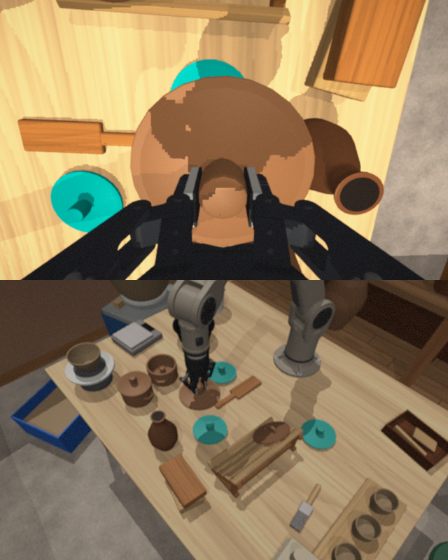

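Lid held and strap lid untouched. Next I'll measure the lid's in-hand tilt and offset.

```bash
python3 - <<'E'
from h import *
D=np.load('w_lidheld.npz');t=D['t']
from scipy.optimize import least_squares
for f in ('w','s','t'):
    D=np.load(f+'_lidheld.npz');W=D['W'].reshape(-1,3);hsv=cv2.cvtColor(D['im'],cv2.COLOR_BGR2HSV).reshape(-1,3)
    r=np.hypot(W[:,0]-t[0],W[:,1]-t[1])
    P=W[(r<.085)&(W[:,2]>t[2]-.105)&(W[:,2]<t[2]-.07)&(hsv[:,1]>70)]
    print(f,len(P),np.median(P[:,2])-t[2])
    if len(P)<50: continue
    A=np.c_[P[:,:2]-t[:2],np.ones(len(P))];k=np.linalg.lstsq(A,P[:,2],rcond=None)[0]
    for _ in range(4):
        i=abs(A@k-P[:,2])<.004;k=np.linalg.lstsq(A[i],P[i,2],rcond=None)[0]
    Q=P[i];print('  plane',k[:2],k[2]-t[2],i.sum())
    xy=Q[:,:2]-t[:2]; hull=cv2.convexHull((xy*1000).astype(np.float32))[:,0]/1000
    s=least_squares(lambda p:np.hypot(*(hull-p).T)-.072,[0,0],loss='soft_l1',f_scale=.001)
    print('  centre rel tcp',s.x,'res',np.round(np.abs(s.fun),4).mean(), 'bbox',xy.min(0),xy.max(0))
E
```

```text
w 36523 -0.08336107610879162
  plane [-0.00603843 -0.00211124] -0.08313187660039104 36396
  centre rel tcp [-0.00116842 -0.00039966] res 0.0002661016949152543 bbox [-0.07259767 -0.07217738] [0.07053664 0.07149551]
s 1635 -0.08133492304368245
  plane [-0.00950409 -0.0067862 ] -0.08105842542416794 1533
  centre rel tcp [ 0.00149531 -0.00146603] res 0.0009 bbox [-0.07033813 -0.07267392] [0.07317033 0.07045393]
t 1009 -0.08187061714228192
  plane [ 0.01411822 -0.02957583] -0.08070885236137262 975
  centre rel tcp [ 0.00137643 -0.00312971] res 0.0028120000000000003 bbox [-0.07108922 -0.03198872] [0.0610112  0.06927078]
```

The lid is level in the hand and within about 1 mm of the tool axis. I'll correct for that offset in the wrist frame and lower it with a force stop.

```bash
python3 - <<'E'
from h import *
S=env.get_state; C=[.5570,-.3513]
env.movel([*C,.29],.2); env.movel([*C,.205],.12); env.dwell(.2)
s=S();print(s['tcp_pos'],s['time'])
im,d,W=cloud('wrist');np.savez('w_pre.npz',im=im,W=W)
f0=np.array(s['force']);
print('contact',env.movel([*C,.1735],.015,stop_force=2.5),S()['tcp_pos'],np.array(S()['force'])-f0,S()['torque'],S()['time'])
im2,d,W=cloud('wrist');np.savez('w_set.npz',im=im2,W=W)
cv2.imwrite('pics/set.png',cv2.resize(np.vstack([im,im2]),None,fx=.7,fy=.7))
E
```

```text
[ 0.55743728 -0.35152844  0.20601249] 21.125
contact True [ 0.5568733  -0.35133876  0.17637225] [-2.05385946  0.13787469 11.13686532] [ 0.08776817 -0.2203282  -0.03866475] 22.8583
```

View pics/set.png

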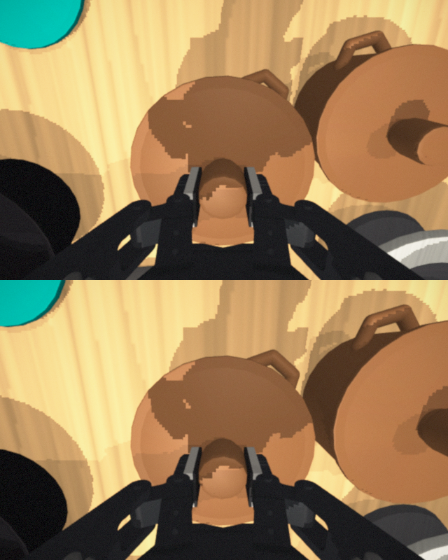

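Contact came at TCP z = 0.1764, against about 0.176 expected for seated; a hang-up on the rim would have shown near 0.187. I'll release and verify.

```bash
python3 - <<'E'
from meas import *
S=env.get_state; s=S();print(s['force'],s['tcp_pos']); t=s['tcp_pos']
env.grip(.05); env.dwell(.2); env.movel([t[0],t[1],.23],.1); env.movel([t[0],t[1],.32],.2)
im,d,W=cloud('wrist'); cv2.imwrite('pics/final_w.png',im); c0=[.5557,-.3516]
im2,_,W2=cloud('scene');
cv2.imwrite('pics/final.png',cv2.resize(np.vstack([im,im2]),None,fx=.7,fy=.7))
P=W[(np.hypot(W[...,0]-c0[0],W[...,1]-c0[1])<.09)&(W[...,2]>.08)]
Q=P[P[:,2]<.101]; A=np.c_[Q[:,:2]-c0,np.ones(len(Q))];k=np.linalg.lstsq(A,Q[:,2],rcond=None)[0];print('plate plane',k)
K=P[P[:,2]>.122];print('knob top',K.mean(0),np.percentile(P[:,2],99))
hull=cv2.convexHull((Q[:,:2]*1000).astype(np.float32))[:,0]/1000
s=least_squares(lambda p:np.hypot(*(hull-p).T)-.072,c0,loss='soft_l1',f_scale=.001);print('plate centre',s.x,np.abs(s.fun).mean())
for r in range(0,360,45):
    a=np.radians(r);e=s.x+.066*np.array([np.cos(a),np.sin(a)]);i=np.hypot(*(Q[:,:2]-e).T)<.004;print(r,np.round(np.median(Q[i,2])*1000,1),end=' ')
E
```

```text
[-1.66071323  0.28039696  6.09293268] [ 0.55689317 -0.35135847  0.17637435]
plate plane [-0.00122871 -0.00183007  0.09336309]
knob top [ 0.55541955 -0.34152182  0.31088495] 0.34089114770289836
plate centre [ 0.55667956 -0.35162265] 0.0032007046019915625
0 92.0 45 91.9 90 91.8 135 91.9 180 91.8 225 91.9 270 92.0 315 92.1
```

View pics/final.png

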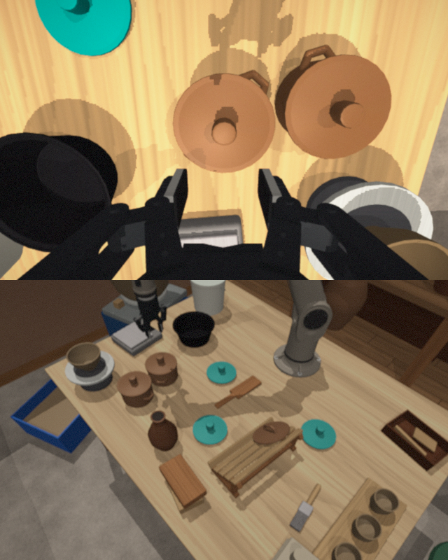

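The lid's rim measures 91.8–92.1 mm all round (85 + 7 = 92 expected), so it's seated level. The crock is still in place at (222,120) in the wrist view, and nothing else has moved.

```bash
python3 -c "
from h import *
print(job.job_done())"
```

```text
the job is handed in; nothing more can be done
None
```

The pressing weight lies flat on the crock's floor, the round-knob lid is seated level in the rim, and the job is handed in.

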